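Seat the filter cell on its bayonet mount and hold it home

ROBOT

A 6-joint arm with a two-finger parallel gripper is mounted at the origin on a cart in front of the work surface, level with it; the furniture and walls round the work are solid. World frame = base frame: x ahead of the robot, y to its left, z up, the work surface at z = 0. Lengths are in m, angles in rad, forces in N, time in s.
With the tool pointing down it reaches from about 0.325 to 0.775 m from the base axis. Payload 9.3 kg.
Tool frame: the origin (TCP) lies midway between the tips of the shut fingers; the grasp point (between the pads) lies 19 mm behind it; z points along the fingers, y is the line along which they close (so a half turn about z gives the same grasp; the last joint's range is limited). The gripper opens to 85 mm and grips with 20 to 120 N. Pads are 22 mm wide; open, the fingers measure 114 mm over their backs; the gripper's body (76 mm by 85 mm) begins 54 mm behind the grasp point. The pads swing forward as they close: fully open they stand 13 mm farther back than shut.
Start: joints at [-1.429, 0.259, 0.021, 1.334, 0, 1.418], TCP at [0.16, -0.526, 0.231] pointing down, gripper open.
Joint ranges: [-3.04, 3.04], [-0.91, 1.82], [-1.04, 1.36], [-1.92, 1.95], [-1.52, 1.45], [-3.14, 3.14]. Speed limits (rad/s): [2.22, 2.22, 2.79, 3.14, 3.14, 3.14].

INTERFACE

Orientations are given as a unit quaternion [w, x, y, z].
In Python, from cell import env gives the robot as it stands. The module is installed in compiled form; this text tells all that it offers.
- The arm moves only by the tool servo_tool, never from a script. Its argument "motion" is one flat list of numbers, 7 for each row, row after row: the turn, a rotation vector about the tool's x, y, z each as a share of 2 pi rad, from -1 to 1, then the shift along the tool's x, y, z each as a share of 12 cm, from -1 to 1, then the opening, from -1 (shut) to 1 (fully open), so that 0 is half open. A call has 1 to 10 rows; each row shifts and turns the commanded pose from where the row before left it, along the tool's axes as they then stand; what a row does not reach is not made up. A row lasts 1/8 s, in which the tool goes at most 62.5 mm and 10.7 degrees, less where a joint would pass 70% of its speed; a pose out of reach is approached as far as the arm can. A call with a number of a shift or a turn outside -1 to 1 is refused whole. A call with a gripper value outside its range is refused whole. The fingers move at their own pace and stop on an object; "force" is the grip in N (left out, the last holds). Time passes only in rows, so rows that do not move let the fingers close. It gives the time, the measured TCP pose, the force, the opening and the grip force at its end, in the units of the state.
- env.observe(): the state, without advancing time (a new reading comes with each control period).
- env.grab_frame(name): name is "side" or "top" or "wrist"; returns the picture (420x560x3 uint8, red, green, blue); there is no depth.
- env.calibration(name): a dict with "fov_y" (degrees; the focal length in pixels is half the picture's height over the tangent of half this angle, whatever the lens; pixels are square), "cx", "cy" (the principal point, pixels), "camera_from_world" (4x4, takes a point from world to camera coordinates). Camera axes: x right, y down, z forward; pixel columns grow to the right and rows downward; lengths in m; the calibration is good to about 2 mm. A picture is of the moment at which its call begins: read the wrist's pose just before it. calibration takes no time and is no camera call; for the wrist camera it gives the pose at the moment of the call.
- env.close_job(): hands the job in; it is judged then, once.
The state is a dict: "clock": time; "joint_positions": joint angles; "joint_vel": joint speeds; "joint_torque": joint torques, N m; "position": TCP position; "ee_rot": TCP orientation; "contact_force": force on the tool from outside, world axes, zero at the start; "wrist_torque": the same for the moment, N m; "width": finger opening in m; "grip_force": force on a finger pad.
Only numpy, scipy, OpenCV 4.12 (cv2) and the standard library are available. Lean on these libraries where they do the work, as an engineer would, in place of code of your own. Each camera call takes 0.05 s, during which the arm holds its last target. There are 200 camera calls.

TASK

Fit the knurled filter cell over the spigot of the bayonet mount, turn it until its hidden keyways drop over the four pins, then press it fully home against the sprung seat, down on the shoulder of the column. Finish while still gripping the cell and holding it pressed home, so that the locking screw can be tightened; leave the other things on the table where they are.

Things in the scene. Friction and masses are not known exactly. Their poses are not given: they have to be found in the camera images.
- collar: Filter cell: round aluminium collar, 50 mm outside diameter, 30 mm high, 0.1 to 0.16 kg, knurled round its side, a clear window closing its top. Stands on the table, open side down. Origin: centre of its underside; z up along its axis. Grip it across its diameter.
- keyways (a point): Mid point of the cell's bore, 13 mm above its underside. The bore is 33 mm wide, 26 mm deep, open below; in it, out of sight, four keyways 8.8 mm wide, 90 degrees apart, run its full depth. Their angle to the pins is not known: pressed lightly on the pins and turned either way, the cell drops 10 mm within a quarter turn (sometimes at once). The catch is 7 degrees either side: turn slowly.
- mount: Bayonet mount, fixed: dark steel foot 90 x 90 x 10 mm, upright column 43 mm in diameter whose top (the shoulder) is 40 mm above the table; a small locking screw on its side, not to be used. Origin: centre of the foot's underside, on the column's axis, at table height; z up. The cell's underside is at 55 mm when resting on the pins, 45 mm when dropped on the seat, 40 mm when home.
- spigot_top (a point): Top centre of the steel spigot on the column's axis, 63 mm above the table: 22 mm across at the top, tapering out to its full 30 mm at 57 mm and below. Four round pins 4.4 mm thick stick out 4.7 mm from it, 90 degrees apart, upper sides 55 mm above the table; their angle to the foot differs from case to case.
- seat (a joint): Travel in m of the sprung steel ring round the foot of the spigot: 0 at rest (its top 45 mm above the table), grows as it is pushed down, 0.005 when the cell is fully home on the shoulder. The spring takes 4 N to start and 10 N at home and pushes the cell back up when it is let go.
- loupe: Bystander: black stand loupe, 36 mm diameter, 36 mm high. Origin: centre of its underside.
- ref_block: Bystander: flat round steel reference block, 52 mm diameter, 12 mm high. Origin: centre of its underside.
- specimen_a: Bystander: round black mounted specimen, 30 mm diameter, 18 mm high. Origin: centre of its underside.
- petri: Bystander: clear round dish with cut slices, 61 mm diameter, 13 mm high. Origin: centre of its underside.
- tweezers: Bystander: steel tweezers 127 mm long, 13 mm wide, 9 mm high, along their y axis. Origin: centre of the underside.
- hex_key: Bystander: hex key 77 x 24 x 4 mm, lying flat, long along its y axis. Origin: centre of the underside.

How it is judged:
By the outcome, as a careful person would: the job done as asked, in the order asked, and still so for the second after the job is handed in, while the arm keeps its last pose, push and grip.
It also fails if it takes over 67 s, if anything falls off the work surface, if the arm or the gripper's body presses on something with over 40 N, if the wrist force passes 120 N, or if a joint passes its speed limit or range.

## Working session

There is one attempt and no reset: what is moved stays moved. The work goes in short steps, Python scripts to look and compute and a tool call to move; the robot and the scene stay as the last step left them, time stands still between calls to the robot, and variables do not carry over. Pictures are saved under pics/ and viewed, at most 10 in all, crops included, and the job is handed in when it is done.

Besides the shell and the picture viewer there is one more tool, called after ">>>" by a JSON object that holds its "api" and its "payload". servo_tool: Moves the arm, as the interface text tells. Its arguments: {"type":"object","properties":{"motion":{"type":"array","items":{"type":"number"}},"force":{"type":"number"}},"required":["motion"]}

```bash
mkdir -p pics; python3 - <<'E'
from cell import env
import cv2,numpy as np
s=env.observe();print(s)
for n in("top","side"):
    f=env.grab_frame(n);cv2.imwrite(f"pics/{n}0.png",f[:,:,::-1])
    c=env.calibration(n);print(n,c)
E
```

```text
{'clock': 0.0, 'joint_positions': array([-1.42862220e+00,  2.59183276e-01,  2.07736886e-02,  1.33368911e+00,
       -2.70736190e-05,  1.41816880e+00]), 'joint_vel': array([ 2.26564951e-03,  3.86596293e-05, -9.97849807e-05, -7.89940424e-04,
       -3.44643382e-04, -1.42517799e-03]), 'joint_torque': array([ 1.94006850e-05, -5.55640268e+01,  3.44527888e+01,  1.35760044e-02,
       -6.13678299e-05, -1.00846171e-05]), 'position': array([ 0.15973674, -0.52600781,  0.2306757 ]), 'ee_rot': array([-6.51247204e-04,  9.89155942e-01,  1.46867624e-01, -1.01330865e-05]), 'contact_force': array([0.31761634, 0.5854164 , 0.02332407]), 'wrist_torque': array([-0.02622956,  0.01920787, -0.00040867]), 'grip_force': 0.0, 'width': 0.08550250323918679}
top {'fov_y': 47.60199890135226, 'cx': 277.35210861463895, 'cy': 205.0272211339275, 'camera_from_world': array([[-0.00568154, -0.99976157, -0.02108378,  0.01917127],
       [-0.99280961,  0.00816058, -0.11942561,  0.51360281],
       [ 0.11956919,  0.02025366, -0.99261926,  0.99357469],
       [ 0.        ,  0.        ,  0.        ,  1.        ]])}
side {'fov_y': 43.84897972342203, 'cx': 282.12166961400834, 'cy': 210.6069134000301, 'camera_from_world': array([[ 0.92764423, -0.37342423,  0.0055252 , -0.48211644],
       [-0.15683727, -0.40294968, -0.90168377,  0.12873641],
       [ 0.33893694,  0.83557519, -0.43236078,  1.27715799],
       [ 0.        ,  0.        ,  0.        ,  1.        ]])}
```

View pics/top0.png

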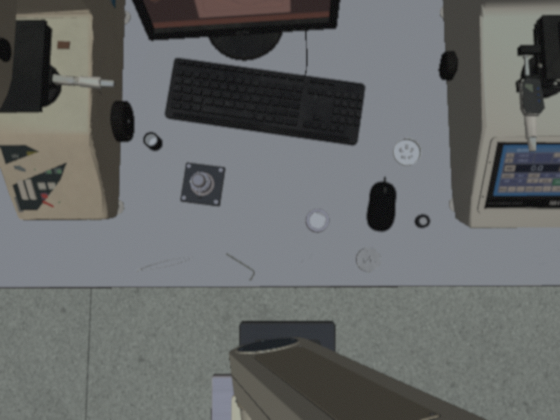

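View pics/side0.png

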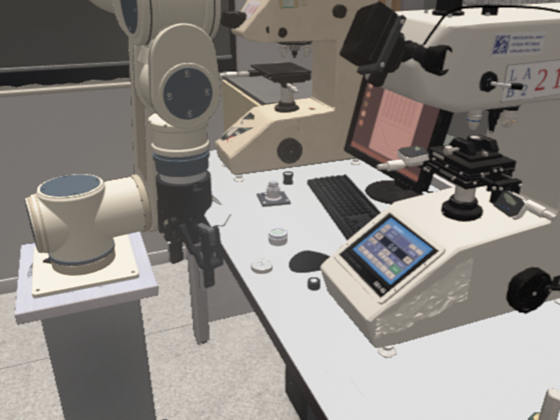

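The top view shows the mount at about (203,184), with its spigot at (201,180), and the bright collar at (317,220). The side view shows the collar at (278,236) and the mount at (273,193).

```bash
cat > h.py <<'E'
import numpy as np,cv2
from cell import env
def cast(n,uv,z,c=None):
    c=c or env.calibration(n);f=210/np.tan(np.radians(c['fov_y']/2));T=c['camera_from_world']
    d=T[:3,:3].T@np.array([(uv[0]-c['cx'])/f,(uv[1]-c['cy'])/f,1]);o=-T[:3,:3].T@T[:3,3]
    return o+d*(z-o[2])/d[2]
def proj(n,p,c=None):
    c=c or env.calibration(n);f=210/np.tan(np.radians(c['fov_y']/2));q=c['camera_from_world']@np.r_[p,1]
    return f*q[0]/q[2]+c['cx'],f*q[1]/q[2]+c['cy']
E
python3 - <<'E'
from h import *
for z in(0.03,): print('collar',cast('top',(317,219.5),z),cast('side',(278,233),z))
print('spigot',cast('top',(200.5,180),.063),cast('side',(273,184),.063))
print('foot',cast('top',(203,184.5),.01))
a=cv2.imread('pics/top0.png');b=cv2.imread('pics/side0.png')
o=np.hstack([cv2.resize(a[150:270,130:290],None,fx=2.5,fy=2.5,interpolation=2),cv2.resize(a[150:270,290:450],None,fx=2.5,fy=2.5,interpolation=2)])
p=cv2.resize(b[150:290,230:350],None,fx=2.1,fy=2.1,interpolation=2)
o=np.vstack([o,np.hstack([p,np.zeros((p.shape[0],800-p.shape[1],3),np.uint8)])]);cv2.imwrite('pics/z.png',o);print(o.shape)
E
```

```text
collar [ 0.48191445 -0.06915713  0.03      ] [ 0.47654228 -0.07803831  0.03      ]
spigot [0.56425122 0.17643129 0.063     ] [0.55477428 0.16165518 0.063     ]
foot [0.56340408 0.18050546 0.01      ]
(594, 800, 3)
```

View pics/z.png

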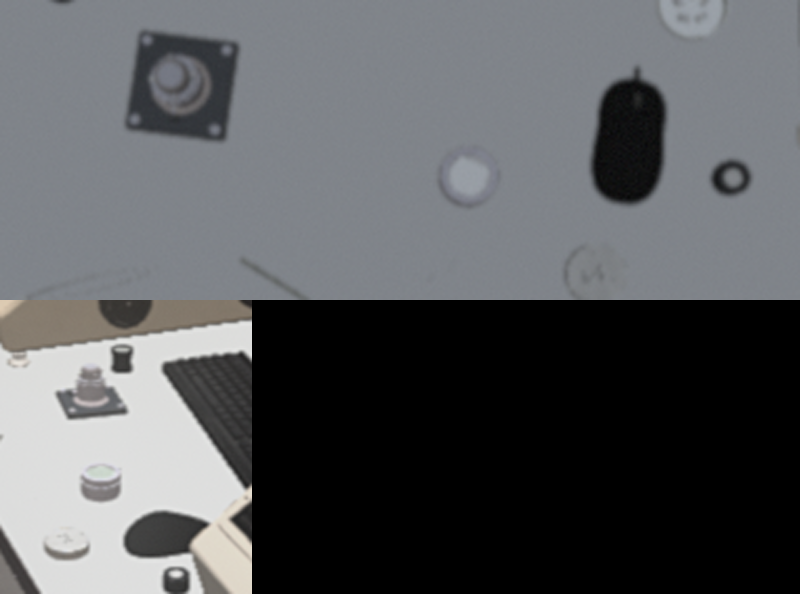

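The collar (bright rim and window) is at about (317,221). The mount's foot is centred at (203,184) and turned by about 6°. I'm turning the wrist first, then moving over the collar.

>>> {"api": "servo_tool", "payload": {"motion": [0, 0, -0.0294, 0, 0, 0, 1, 0, 0, -0.0294, 0, 0, 0, 1, 0, 0, -0.0294, 0, 0, 0, 1, 0, 0, -0.0294, 0, 0, 0, 1, 0, 0, -0.0294, 0, 0, 0, 1, 0, 0, -0.0294, 0, 0, 0, 1, 0, 0, -0.0294, 0, 0, 0, 1]}}

```text
clock: 0.98
position: [0.1598, -0.5261, 0.2309]
ee_rot: [-0.0, 0.699, 0.715, 0.0]
contact_force: [-0.2, 0.4, -0.2]
width: 0.0855
grip_force: 0.0
```

>>> {"api": "servo_tool", "payload": {"motion": [0, 0, 0, 0.38, 0.26, 0, 1, 0, 0, 0, 0.38, 0.26, 0, 1, 0, 0, 0, 0.38, 0.26, 0, 1, 0, 0, 0, 0.38, 0.26, 0, 1, 0, 0, 0, 0.38, 0.26, 0, 1, 0, 0, 0, 0.38, 0.26, 0, 1, 0, 0, 0, 0.38, 0.26, 0, 1, 0, 0, 0, 0.38, 0.26, 0, 1, 0, 0, 0, 0.38, 0.26, 0, 1, 0, 0, 0, 0.38, 0.26, 0, 1]}}

```text
clock: 2.22
position: [0.4646, -0.0632, 0.2312]
ee_rot: [-0.0, 0.701, 0.713, -0.0]
contact_force: [1.0, -1.1, 1.1]
width: 0.0856
grip_force: 0.0
```

```bash
python3 - <<'E'
from h import *
s=env.observe();c=env.calibration('wrist');T=c['camera_from_world']
print(s['clock'],s['position'],s['ee_rot'],s['joint_positions'])
print(c,-T[:3,:3].T@T[:3,3]);print(proj('wrist',[.479,-.07,.03]))
cv2.imwrite('pics/w1.png',env.grab_frame('wrist')[:,:,::-1])
E
```

```text
2.225 [ 0.46462221 -0.06323925  0.23117685] [-8.35380098e-06  7.01025702e-01  7.13136006e-01 -3.49497098e-05] [-3.14488050e-01  1.20254191e-01 -1.55849516e-01  1.29473875e+00
 -5.51081336e-05  1.23918151e+00]
{'fov_y': 59.82035279028548, 'cx': 282.7886339916279, 'cy': 209.91454161615368, 'camera_from_world': array([[ 9.99850334e-01,  1.72930011e-02, -5.12467373e-04,
        -4.63483315e-01],
       [ 1.66333030e-02, -9.52716562e-01,  3.03404821e-01,
        -1.08107465e-01],
       [ 4.75854375e-03, -3.03367936e-01, -9.52861612e-01,
         3.59245626e-01],
       [ 0.00000000e+00,  0.00000000e+00,  0.00000000e+00,
         1.00000000e+00]])} [0.46350265 0.01400285 0.37487417]
(np.float64(297.44439561745685), np.float64(184.81904182751958))
```

View pics/w1.png

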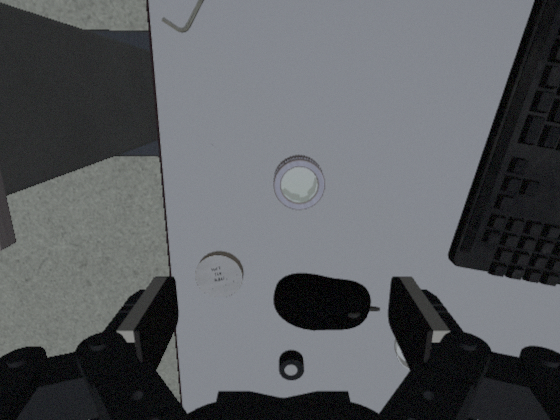

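The wrist view shows the collar's top centred at (299.5,184.5), so it stands near (0.481,-0.070). I'll line up, come down to z≈0.10 and measure again.

>>> {"api": "servo_tool", "payload": {"motion": [0, 0, 0, -0.019, 0.046, 0.36, 1, 0, 0, 0, -0.019, 0.046, 0.36, 1, 0, 0, 0, -0.019, 0.046, 0.36, 1, 0, 0, 0, 0, 0, 0, 1, 0, 0, 0, 0, 0, 0, 1]}}

```text
clock: 2.9
position: [0.481, -0.0717, 0.1029]
ee_rot: [0.0, 0.701, 0.713, 0.0]
contact_force: [-0.6, -0.4, 0.5]
width: 0.0855
grip_force: 0.0
```

```bash
python3 - <<'E'
from h import *
s=env.observe();c=env.calibration('wrist')
print(s['clock'],s['position'],s['ee_rot'],s['joint_positions'][5]);print(proj('wrist',[.481,-.07,.03]))
f=env.grab_frame('wrist');cv2.imwrite('pics/w2.png',f[:,:,::-1])
h=cv2.HoughCircles(cv2.GaussianBlur(cv2.cvtColor(f,7),(5,5),0),cv2.HOUGH_GRADIENT,1,15,param1=80,param2=25,minRadius=20,maxRadius=60)
for q in h[0][:8]: print(q,cast('wrist',q[:2],.03,c))
E
```

```text
2.9 [ 0.48103568 -0.07174754  0.10293708] [3.70241739e-04 7.01066122e-01 7.13096151e-01 1.87627978e-04] 1.2329676067329083
(np.float64(282.521417596634), np.float64(219.80140796157113))
[281.5 220.5  28.3] [ 0.48036594 -0.07047575  0.03      ]
[284.5 204.5  32.2] [ 0.48205622 -0.0599399   0.03      ]
```

View pics/w2.png

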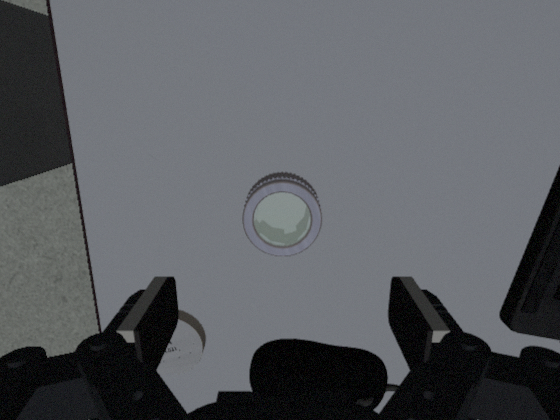

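The collar's top is centred at (282,218.5), i.e. (0.481,-0.0695), and both fingers have clear room around it. Descending and gripping at 60 N.

>>> {"api": "servo_tool", "payload": {"motion": [0, 0, 0, 0.018, 0, 0.4, 1, 0, 0, 0, 0, 0, 0.3, 1, 0, 0, 0, 0, 0, 0.15, 1, 0, 0, 0, 0, 0, 0, 1]}}

```text
clock: 3.45
position: [0.4808, -0.0695, 0.0002]
ee_rot: [0.0, 0.701, 0.713, 0.0]
contact_force: [0.3, 1.4, 0.7]
width: 0.0854
grip_force: 0.0
```

>>> {"api": "servo_tool", "payload": {"motion": [0, 0, 0, 0, 0, 0, -1, 0, 0, 0, 0, 0, 0, -1, 0, 0, 0, 0, 0, 0, -1, 0, 0, 0, 0, 0, 0, -1, 0, 0, 0, 0, 0, 0, -1, 0, 0, 0, 0, 0, 0, -1], "force": 60}}

```text
clock: 4.2
position: [0.4814, -0.0697, 0.0013]
ee_rot: [0.001, 0.701, 0.713, 0.001]
contact_force: [-3.0, 0.7, 11.2]
width: 0.0484
grip_force: 60.9
```

>>> {"api": "servo_tool", "payload": {"motion": [0, 0, 0, 0, 0, -0.2, -1, 0, 0, 0, 0, 0, -0.45, -1, 0, 0, 0, 0, 0, -0.45, -1, 0, 0, 0, 0.4, 0.18, 0, -1, 0, 0, 0, 0.4, 0.18, 0, -1, 0, 0, 0, 0.4, 0.18, 0, -1, 0, 0, 0, 0.4, 0.18, 0, -1, 0, 0, 0, 0, 0, 0, -1, 0, 0, 0, 0, 0, 0, -1]}}

```text
clock: 5.32
position: [0.5634, 0.124, 0.1319]
ee_rot: [0.0, 0.701, 0.713, -0.0]
contact_force: [0.1, -1.1, -2.2]
width: 0.0487
grip_force: 62.6
```

```bash
python3 - <<'E'
from h import *
s=env.observe();c=env.calibration('wrist')
print(s['clock'],s['position'],s['ee_rot'],s['joint_positions'],s['width'],s['contact_force']);print(proj('wrist',[.565,.181,.063]),proj('wrist',s['position']+[0,0,.024]))
np.save('c3.npy',c,allow_pickle=True)
f=env.grab_frame('wrist');cv2.imwrite('pics/w3.png',f[:,:,::-1])
E
```

```text
5.325 [0.56336461 0.12402846 0.13185757] [ 2.36109098e-05  7.00770501e-01  7.13386763e-01 -1.77959584e-04] [ 7.14038789e-02  3.49249899e-01 -1.05482128e-01  1.11629996e+00
 -2.70877470e-04  1.62435791e+00] 0.04872925416551028 [ 0.13109751 -1.1269014  -2.19448043]
(np.float64(287.26376581235604), np.float64(130.93389339113372)) (np.float64(282.35733870937514), np.float64(308.9290814941214))
```

View pics/w3.png

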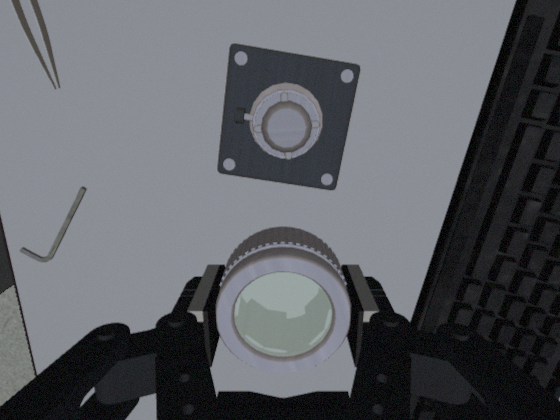

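The wrist view shows the mount's pins at about (285,97), (316,124), (289,155) and (257,128). The locking screw is on the left at (242,117), and the held collar's top is centred at about (283.5,312). I'll measure both with the same camera so the calibration bias cancels.

```bash
python3 - <<'E'
from h import *
c=np.load('c3.npy',allow_pickle=True).item()
f=cv2.imread('pics/w3.png')
print('pins',cast('w',(286.75,126),.053,c),'foot',cast('w',(286,119.3),.01,c))
for u in((283.5,312),): print('collar',cast('w',u,.1606,c))
a=cv2.resize(f[75:175,235:335],(500,500),interpolation=2)
b=cv2.resize(f[225:385,205:365],(300,300),interpolation=2)
cv2.imwrite('pics/z3.png',np.hstack([a,np.vstack([b,np.zeros((200,300,3),np.uint8)])]))
E
```

```text
pins [0.56476205 0.18292678 0.053     ] foot [0.56462457 0.1840024  0.01      ]
collar [0.56375615 0.12581836 0.1606    ]
```

View pics/z3.png

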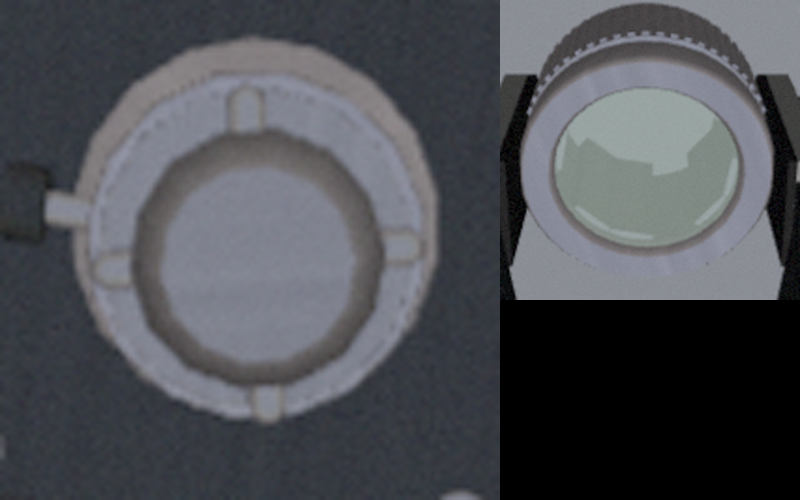

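>>> {"api": "servo_tool", "payload": {"motion": [0, 0, 0, 0.245, 0.007, 0, -1, 0, 0, 0, 0.245, 0.007, 0, -1, 0, 0, 0, 0, 0, 0, -1, 0, 0, 0, 0, 0, 0.2, -1, 0, 0, 0, 0, 0, 0.2, -1, 0, 0, 0, 0, 0, 0.1, -1, 0, 0, 0, 0, 0, 0, -1, 0, 0, 0, 0, 0, 0, -1]}}

```text
clock: 6.38
position: [0.5649, 0.1825, 0.0726]
ee_rot: [0.0, 0.701, 0.713, 0.0]
contact_force: [0.8, -0.7, -0.7]
width: 0.0488
grip_force: 62.6
```

>>> {"api": "servo_tool", "payload": {"motion": [0, 0, 0, 0, 0, 0.03, -1, 0, 0, 0, 0, 0, 0.03, -1, 0, 0, 0, 0, 0, 0, -1]}}

```text
clock: 6.75
position: [0.5642, 0.1829, 0.0642]
ee_rot: [-0.0, 0.701, 0.713, -0.0]
contact_force: [-0.1, -0.7, -1.0]
width: 0.0486
grip_force: 62.6
```

>>> {"api": "servo_tool", "payload": {"motion": [0, 0, 0, 0, 0, 0.015, -1, 0, 0, 0, 0, 0, 0.015, -1, 0, 0, 0, 0, 0, 0.015, -1, 0, 0, 0, 0, 0, 0, -1]}}

```text
clock: 7.25
position: [0.5643, 0.1828, 0.0589]
ee_rot: [-0.0, 0.701, 0.713, -0.0]
contact_force: [-0.4, 0.8, -0.2]
width: 0.0487
grip_force: 62.6
```

>>> {"api": "servo_tool", "payload": {"motion": [0, 0, 0, 0, 0, 0.015, -1, 0, 0, 0, 0, 0, 0.01, -1, 0, 0, 0, 0, 0, 0, -1]}}

```text
clock: 7.62
position: [0.5644, 0.1829, 0.0562]
ee_rot: [0.0, 0.701, 0.713, 0.0]
contact_force: [0.8, -0.4, 0.1]
width: 0.0491
grip_force: 62.9
```

>>> {"api": "servo_tool", "payload": {"motion": [0, 0, 0, 0, 0, 0.01, -1, 0, 0, 0, 0, 0, 0, -1]}}

```text
clock: 7.88
position: [0.5645, 0.1829, 0.0556]
ee_rot: [0.0, 0.701, 0.713, 0.0]
contact_force: [-2.8, -0.1, 6.5]
width: 0.0492
grip_force: 63.7
```

Contact on the pins is about 6.5 N. Turning slowly while watching for the drop.

>>> {"api": "servo_tool", "payload": {"motion": [0, 0, -0.006, 0, 0, 0, -1, 0, 0, -0.006, 0, 0, 0, -1, 0, 0, -0.006, 0, 0, 0, -1, 0, 0, -0.006, 0, 0, 0, -1, 0, 0, -0.006, 0, 0, 0, -1]}}

```text
clock: 8.5
position: [0.5651, 0.1832, 0.056]
ee_rot: [0.001, 0.63, 0.776, 0.001]
contact_force: [-1.9, 1.9, 6.8]
width: 0.0489
grip_force: 63.6
```

>>> {"api": "servo_tool", "payload": {"motion": [0, 0, -0.006, 0, 0, 0, -1, 0, 0, -0.006, 0, 0, 0, -1, 0, 0, -0.006, 0, 0, 0, -1, 0, 0, -0.006, 0, 0, 0, -1, 0, 0, -0.006, 0, 0, 0, -1]}}

```text
clock: 9.12
position: [0.5652, 0.1832, 0.0559]
ee_rot: [0.001, 0.554, 0.832, 0.001]
contact_force: [-0.8, 1.6, 6.8]
width: 0.0487
grip_force: 63.6
```

>>> {"api": "servo_tool", "payload": {"motion": [0, 0, -0.006, 0, 0, 0, -1, 0, 0, -0.006, 0, 0, 0, -1, 0, 0, -0.006, 0, 0, 0, -1, 0, 0, -0.006, 0, 0, 0, -1, 0, 0, -0.006, 0, 0, 0, -1]}}

```text
clock: 9.75
position: [0.5651, 0.1832, 0.0559]
ee_rot: [0.001, 0.474, 0.881, 0.001]
contact_force: [-0.4, 0.6, 8.6]
width: 0.0488
grip_force: 63.6
```

>>> {"api": "servo_tool", "payload": {"motion": [0, 0, -0.006, 0, 0, 0, -1, 0, 0, -0.006, 0, 0, 0, -1, 0, 0, -0.006, 0, 0, 0, -1, 0, 0, -0.006, 0, 0, 0, -1, 0, 0, -0.006, 0, 0, 0, -1]}}

```text
clock: 10.38
position: [0.5652, 0.1832, 0.056]
ee_rot: [0.001, 0.389, 0.921, 0.001]
contact_force: [-1.4, 1.4, 7.5]
width: 0.0488
grip_force: 63.6
```

>>> {"api": "servo_tool", "payload": {"motion": [0, 0, -0.006, 0, 0, 0, -1, 0, 0, -0.006, 0, 0, 0, -1, 0, 0, -0.006, 0, 0, 0, -1, 0, 0, -0.006, 0, 0, 0, -1, 0, 0, -0.006, 0, 0, 0, -1]}}

```text
clock: 11.0
position: [0.5652, 0.1832, 0.056]
ee_rot: [0.001, 0.3, 0.954, 0.001]
contact_force: [0.0, 1.0, 6.6]
width: 0.049
grip_force: 63.5
```

>>> {"api": "servo_tool", "payload": {"motion": [0, 0, -0.006, 0, 0, 0, -1, 0, 0, -0.006, 0, 0, 0, -1, 0, 0, -0.006, 0, 0, 0, -1, 0, 0, -0.006, 0, 0, 0, -1, 0, 0, -0.006, 0, 0, 0, -1]}}

```text
clock: 11.62
position: [0.5645, 0.1829, 0.055]
ee_rot: [0.0, 0.209, 0.978, 0.0]
contact_force: [0.1, 1.2, 0.2]
width: 0.0489
grip_force: 62.9
```

The force fell to zero, so the keyways are over the pins. Lowering.

>>> {"api": "servo_tool", "payload": {"motion": [0, 0, 0, 0, 0, 0.01, -1, 0, 0, 0, 0, 0, 0.01, -1, 0, 0, 0, 0, 0, 0, -1]}}

```text
clock: 12.0
position: [0.5644, 0.183, 0.0523]
ee_rot: [0.0, 0.21, 0.978, 0.0]
contact_force: [0.1, 1.8, -0.5]
width: 0.0489
grip_force: 62.8
```

>>> {"api": "servo_tool", "payload": {"motion": [0, 0, 0, 0, 0, 0.02, -1, 0, 0, 0, 0, 0, 0.015, -1, 0, 0, 0, 0, 0, 0.01, -1, 0, 0, 0, 0, 0, 0, -1]}}

```text
clock: 12.5
position: [0.5644, 0.1829, 0.0467]
ee_rot: [-0.0, 0.21, 0.978, 0.0]
contact_force: [0.5, 3.2, -1.0]
width: 0.0487
grip_force: 62.7
```

>>> {"api": "servo_tool", "payload": {"motion": [0, 0, 0, 0, 0, 0.015, -1, 0, 0, 0, 0, 0, 0.01, -1, 0, 0, 0, 0, 0, 0, -1]}}

```text
clock: 12.88
position: [0.5644, 0.1829, 0.0444]
ee_rot: [0.0, 0.21, 0.978, 0.0]
contact_force: [-1.1, 1.5, 4.6]
width: 0.0493
grip_force: 63.4
```

>>> {"api": "servo_tool", "payload": {"motion": [0, 0, 0, 0, 0, 0.01, -1, 0, 0, 0, 0, 0, 0.01, -1, 0, 0, 0, 0, 0, 0.01, -1, 0, 0, 0, 0, 0, 0, -1], "force": 90}}

```text
clock: 13.38
position: [0.5645, 0.183, 0.0415]
ee_rot: [0.0, 0.21, 0.978, 0.0]
contact_force: [-3.4, 1.8, 12.1]
width: 0.0479
grip_force: 94.0
```

>>> {"api": "servo_tool", "payload": {"motion": [0, 0, 0, 0, 0, 0.01, -1, 0, 0, 0, 0, 0, 0, -1]}}

```text
clock: 13.62
position: [0.5645, 0.1829, 0.0415]
ee_rot: [0.001, 0.21, 0.978, 0.0]
contact_force: [-7.3, 0.3, 23.5]
width: 0.0481
grip_force: 95.3
```

It stopped at z=0.0415 while the force jumped from 12 to 23.5 N, so it is on the shoulder. I'll hold and check visually.

>>> {"api": "servo_tool", "payload": {"motion": [0, 0, 0, 0, 0, 0, -1, 0, 0, 0, 0, 0, 0, -1, 0, 0, 0, 0, 0, 0, -1, 0, 0, 0, 0, 0, 0, -1]}}

```text
clock: 14.12
position: [0.5645, 0.1829, 0.0415]
ee_rot: [0.001, 0.21, 0.978, 0.0]
contact_force: [-6.7, -0.3, 23.4]
width: 0.0482
grip_force: 95.3
```

```bash
python3 - <<'E'
from h import *
a=env.grab_frame('side')[140:240,220:340,::-1];b=env.grab_frame('wrist')[:,:,::-1]
a=cv2.resize(a,(400,333),interpolation=2);b=cv2.resize(b,(400,300))
cv2.imwrite('pics/f.png',np.hstack([a[:300],b]))
E
```

```text
(no output)
```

View pics/f.png

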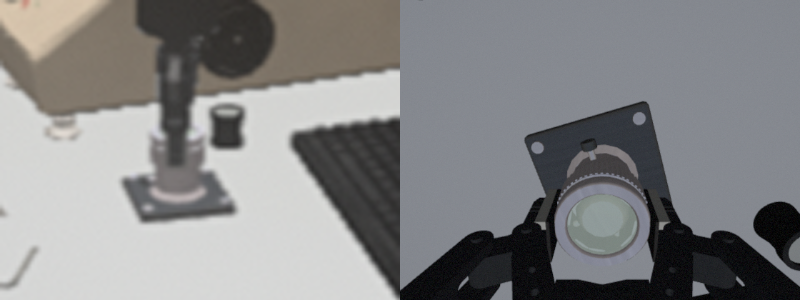

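The pictures show the collar seated straight on the column, still gripped, with the loupe beside it untouched. Handing in.

```bash
python3 -c "
from cell import env
print(env.close_job())"
```

```text
the job is handed in; nothing more can be done
None
```

The filter cell is over the spigot with its keyways dropped over the pins. I handed the job in at about 14 s, still gripping the cell and pressing it onto the shoulder with about 23 N; the hand-in returned no verdict.

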